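# Lay the instrument case back on its feet and slide it to the socket rail

## Robot

A 7-joint arm with a two-finger parallel gripper is mounted at the origin on the work surface. World frame = base frame: x ahead of the robot, y to its left, z up, the work surface at z = 0. Lengths are in mm, angles in rad, forces in N, time in s.
With the tool pointing down it reaches from about 425 to 875 mm from the base axis. Payload 8.4 kg.
Tool frame: the origin (TCP) lies midway between the tips of the shut fingers; the grasp point (between the pads) lies grip_point_offset behind it (grip_point_offset is the distance from the TCP to the grasp point, in mm); z points along the fingers, x is the direction in which the jaws open and shut, and the axes are right-handed (so a half turn about z gives the same grasp; the last joint's range is limited). The gripper opens to 87 mm and grips with 3 to 60 N. Pads are 19 mm wide; open, the fingers measure 117 mm over their backs; the gripper's body (75 mm by 190 mm) begins 51 mm behind the grasp point.
Start: joints at [-0.099, 0.333, 0.04, 1.465, -0.013, 1.343, -0.059], TCP at [649.972, -0.012, 222.546] pointing down, gripper open.
Joint ranges: [-2.58, 2.58], [-0.38, 2.09], [-1.3, 1.39], [0.25, 2.4], [-1.5, 4.64], [0.08, 2.09], [-2.65, 2.65]. Speed limits (rad/s): [2.22, 2.22, 2.79, 2.79, 3.14, 3.14, 3.14].

## Interface

Orientations are given as a rotation vector (axis times angle).
In Python, from bench import get_obs, snapshot, camera_params, finish_job, search_frame, place_of, grip_point_offset gives the robot as it stands. The module is installed in compiled form; this text tells all that it offers.
- The arm moves only by the tool send_rows, never from a script. Its argument "increments" is text: rows parted by semicolons, each of 6 numbers parted by spaces: the shift along the tool's x, y, z in m, then the turn, a rotation vector about the tool's x, y, z in degrees. In form: dx dy dz wx wy wz; .... A call has 1 to 5 rows; each row shifts and turns the commanded pose from where the row before left it, along the tool's axes as they then stand; what a row does not reach is not made up. A row lasts 1/10 s, in which the tool goes at most 50 mm and 8.59 degrees, less where a joint would pass 70% of its speed; a pose out of reach is approached as far as the arm can. A call with a gripper value outside its range is refused whole. "fingers" is the opening in per cent of the stroke, from 0 (shut) to 100 (fully open), set as the call begins (left out, the last holds). The fingers move at their own pace and stop on an object; "squeeze" is the grip in N (left out, the last holds). Time passes only in rows, so rows that do not move let the fingers close. It gives the time, the measured TCP pose, the force and the opening at its end, in the units of the state.
- get_obs(): the state, without advancing time (a new reading comes with each control period).
- snapshot(name): name is "scene" or "side" or "wrist"; returns (picture, depth): 384x512x3 uint8, blue, green, red; 384x512 float32, mm along the optical axis (not along the pixel's ray), 0 where there is no reading.
- camera_params(name): a dict with "fx", "fy", "cx", "cy" (pixels), "R" (3x3) and "t" (3): a world point X has camera coordinates R X + t. Camera axes: x right, y down, z forward; pixel columns grow to the right and rows downward; lengths in mm; the calibration is good to about 2 mm. A picture is of the moment at which its call begins: read the wrist's pose just before it. camera_params takes no time and is no camera call; for the wrist camera it gives the pose at the moment of the call.
- finish_job(): hands the job in, once; it reports no verdict.
Trained networks look in the newest picture that a camera, given by its name, has taken for a name from the list of things; names that differ only in an ending like _2 or _b are one class to them, and where a whole thing is asked for, a point or a joint stands for the part that bears it (a point fixed in the world has none). Each returns a list of dicts, best first, with "conf" (0 to 1); they miss things now and then, are a little off and sometimes report something else, mostly with a low value. They report only what shows in the picture. A call takes as long as a camera call. They do not tell look-alikes from the thing itself.
- search_frame(camera, name): "position" ([row, column] as shares, 0 to 1, of the picture: columns of its width, rows of its height, amid what is visible of it).
- place_of(camera, name): "position" ([row, column] as shares, 0 to 1, of the picture: columns of its width, rows of its height: a listed point, or the origin of a listed thing).
The state is a dict: "time": time; "joints": joint angles; "joint_velocities": joint speeds; "joint_efforts": joint torques, N m; "position": TCP position; "ee_rot": TCP orientation; "force": force on the tool from outside, world axes, zero at the start; "wrist_torque": the same for the moment, N m; "finger_gap": finger opening in mm.
Only numpy, scipy, OpenCV 4.12 (cv2) and the standard library are available. Lean on these libraries where they do the work, as an engineer would, in place of code of your own. Each camera call takes 0.05 s, during which the arm holds its last target. There are 200 camera calls.

## Task

The small aluminium instrument case has been left standing on its front panel. Push it over with the fingers so that it drops onto its four rubber feet, then push it along the bench, without gripping or lifting it, until its back sits flat against the steel rail in front of the socket strip. Leave everything else on the bench where it is.

Things in the scene. Friction and masses are not known exactly. Their poses are not given: they have to be found in the camera images.
- case: plain aluminium instrument case, 0.4 to 0.8 kg, 50 x 100 mm in plan and 110 mm tall as it stands at the start, on its black front panel, flat back up. Origin: middle of the front panel's outer face (underside at the start). z: from front panel to back (up at the start); x: out of the 100 x 110 mm side that carries the feet (straight down when it lies right); y: along its 100 mm width.
- case_feet (a point): middle of the case's feet side, 25 mm along x from the case's middle; same axes as the case. Four rubber feet, 16 mm across, stand 5 mm proud of it, 36 mm either side of the middle in y, 20 and 90 mm from the front panel. At the start this side looks roughly to the rail. On its feet the case is 55 mm high.
- case_center (a point): the middle of the case, 55 mm from the front panel; same axes as the case. The case weighs evenly: a push of a few N high on the slotted lid side (25 mm from here, opposite the feet) tips it without much sliding, and past about 25 degrees it falls over onto its feet by itself.
- case_back (a point): the middle of the case's back (dark plate with flush sockets), 110 mm from the front panel; same axes as the case. Once the case lies on its feet its back looks roughly to the rail and its front panel away from it.
- rail_face (a point): the middle of the steel rail's long face that looks to the case, 22.5 mm above the bench. The rail is a fixed bar 360 mm long (along this frame's y), 45 mm high and 40 mm deep, with a white socket strip 60 mm high behind it. This frame's x axis is level and points square into the rail, away from the open bench; z is up.
- spool: bystander: solder spool lying flat, 56 mm across, 38 mm high, beside the case; origin under its centre
- heatsink: bystander: finned aluminium heat sink 40 x 50 mm, 30 mm high, beside the case; origin under its centre
- driver: bystander: screwdriver lying on the near right part of the bench
- meter: bystander: yellow multimeter lying flat, 170 x 85 mm, 46 mm high; origin under its centre
- cup: bystander: dark steel cup, 76 mm across, 95 mm high; origin under its centre
- board: bystander: white breadboard lying flat near the robot, 55 x 85 mm, 15 mm high; origin under its centre
- tray: bystander: open blue parts tray 100 x 140 mm, 40 mm high; origin under its centre
Things that resemble listed ones, but are neither listed nor needed, are in the scene too. Leave any pink look-alike of the case alone.

How it is judged:
By the outcome, as a careful person would: the job done as asked, in the order asked, and still so for the second after the job is handed in, with the robot touching nothing.
It also fails if it takes over 61 s, if anything falls off the work surface, if the arm or the gripper's body presses on something with over 40 N, if the wrist force passes 120 N, or if a joint passes its speed limit or range.

## Working session

There is one attempt and no reset: what is moved stays moved. The work goes in short steps, Python scripts to look and compute and a tool call to move; the robot and the scene stay as the last step left them, time stands still between calls to the robot, and variables do not carry over. Pictures are saved under pics/ and viewed, about 8 in all and at most 12, crops included, and the job is handed in when it is done.

Besides the shell and the picture viewer there is one more tool, called after ">>>" by a JSON object that holds its "method" and its "body". send_rows: Moves the arm, as the interface text tells. Its arguments: {"type":"object","properties":{"increments":{"type":"string"},"fingers":{"type":"number"},"squeeze":{"type":"number"}},"required":["increments"]}

```bash
mkdir -p pics
cat > h.py <<'E'
import numpy as np, cv2
from bench import *
def w(cam,pos,depth,P,z=None):
    v,u=pos[0]*384,pos[1]*512
    ray=np.array([(u-P['cx'])/P['fx'],(v-P['cy'])/P['fy'],1.])
    R=np.array(P['R']);t=np.array(P['t']);c=-R.T@t;d=R.T@ray
    if z is not None: return c+d*(z-c[2])/d[2]
    k=depth[min(int(v),383),min(int(u),511)]; return c+d*k
def cloud(dep,P):
    v,u=np.mgrid[0:384,0:512]; k=dep
    C=np.stack([(u-P['cx'])/P['fx']*k,(v-P['cy'])/P['fy']*k,k],-1)
    return (C-np.array(P['t']))@np.array(P['R'])
E
python3 - <<'E'
from h import *
print(get_obs(), grip_point_offset)
ims=[]
for c in ['scene','side']:
    im,d=snapshot(c);P=camera_params(c);ims.append(im);np.savez(c,im=im,d=d)
    for n in ['case','case_back','case_center','case_feet','rail_face','spool','heatsink','meter','cup','tray','board','driver']:
        r=place_of(c,n)[:3]
        for q in r: print(c,n,round(q['conf'],2),np.round(np.array(q['position'])*[384,512]),w(c,q['position'],d,P).round(), {'rail_face':w(c,q['position'],d,P,22.5).round(),'case_back':w(c,q['position'],d,P,110).round()}.get(n,''))
    cv2.imwrite(f'pics/{c}0.png',cv2.resize(im,(768,576)))
E
```

```text
{'time': 0.0, 'joints': array([-0.09917762,  0.33391961,  0.03990512,  1.46629676, -0.01341033,
        1.34329698, -0.05846033]), 'joint_velocities': array([-0.00050518, -0.00083074,  0.00173197, -0.00138699,  0.0006174 ,
        0.00107632,  0.00016703]), 'joint_efforts': array([ 1.06989024e-03, -6.56351209e+01,  1.33598529e+00, -4.03798449e+01,
       -5.97442500e-02,  4.47441044e-02,  1.62792835e-04]), 'position': array([ 6.49518323e+02, -6.08633612e-02,  2.21641608e+02]), 'ee_rot': array([ 3.14147898e+00, -5.05920021e-05, -2.59245754e-03]), 'force': array([-0.29884962,  0.40188999,  0.66463055]), 'wrist_torque': array([0.02396322, 0.02416751, 0.031676  ]), 'finger_gap': 86.96051346585342} 18.700000000000003
scene case 0.95 [123. 242.] [ 407. -633.    8.] 
scene case 0.79 [196. 267.] [664.  34. 307.] 
scene case_back 0.85 [103. 244.] [701. -25. 594.] [ 397. -636.  110.]
scene case_back 0.54 [175. 264.] [664.  18. 375.] [ 529. -214.  110.]
scene case_center 0.92 [111. 240.] [ 418. -627.   79.] 
scene case_center 0.75 [191. 266.] [662.  24. 317.] 
scene case_feet 0.55 [112. 244.] [
[... 1085 characters left out ...]
] [ 352. -653.  104.] 
side case_feet 0.6 [270. 417.] [ 354. -671.   93.] 
side case_feet 0.34 [161. 221.] [750.  55.  28.] 
side rail_face 0.78 [178. 154.] [578. 235.  16.] [570. 228.  22.]
side rail_face 0.49 [197. 300.] [ 630. -288.   29.] [ 638. -286.   22.]
side spool 0.66 [233. 233.] [ 392. -157.   27.] 
side heatsink 0.59 [233. 374.] [ 571. -537.    0.] 
side heatsink 0.56 [200. 304.] [ 633. -298.   21.] 
side meter 0.81 [173. 280.] [ 739. -177.   32.] 
side cup 0.81 [160. 222.] [754.  54.  30.] 
side tray 0.97 [233. 371.] [ 521. -535.   40.] 
side board 0.72 [226. 156.] [359.  88.  10.] 
side board 0.52 [201. 304.] [ 632. -299.   15.] 
side driver 0.79 [260. 284.] [ 339. -335.   26.]
```

View pics/scene0.png

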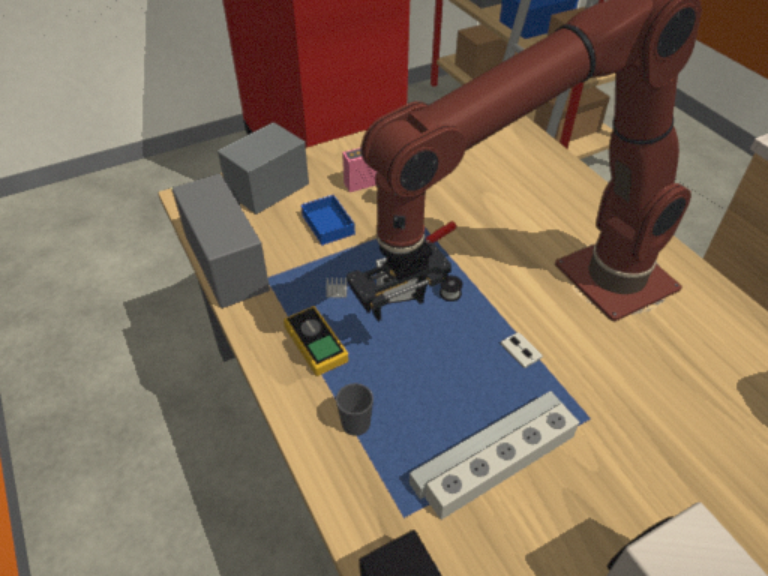

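View pics/side0.png

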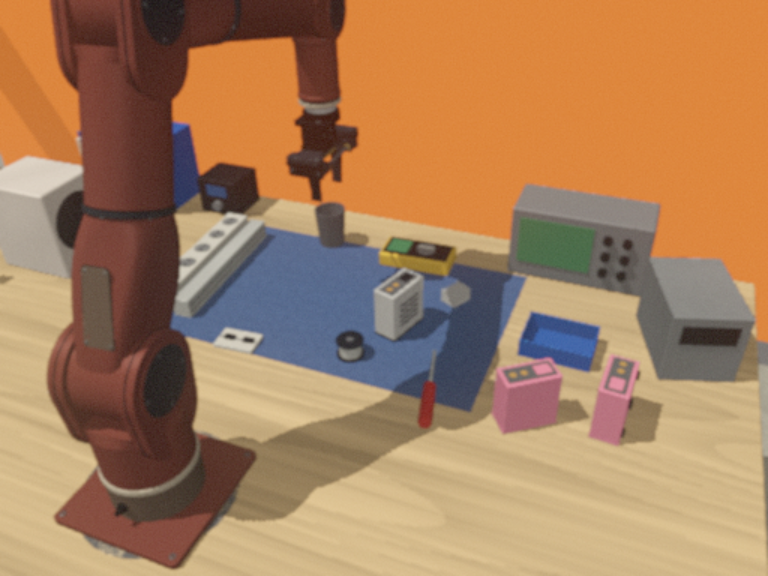

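The scene view shows the case hidden behind the gripper. The side view shows it at about (400,302), spool at (350,345), heatsink at (455,293), and the rail on the left from (185,305) to (262,228). Two pink look-alikes stand at far right. Next I'll fit the case top and the rail.

Run:
```python
from h import *
for c in ['side','scene']:
    f=np.load(c+'.npz');P=camera_params(c);X=cloud(f['d'],P);m=f['d']>0
    def sel(lo,hi,xr,yr): 
        return m&(X[...,2]>lo)&(X[...,2]<hi)&(X[...,0]>xr[0])&(X[...,0]<xr[1])&(X[...,1]>yr[0])&(X[...,1]<yr[1])
    for nm,a in [('casetop',(104,116,(440,640),(-300,-120))),('railtop',(40,50,(400,850),(150,400))),('strip',(54,66,(400,850),(150,450))),('spool',(33,42,(340,480),(-230,-90))),('heats',(24,34,(580,720),(-360,-240))),('meter',(25,60,(640,860),(-260,-60))),('cup',(80,100,(680,880),(20,180)))]:
        p=X[sel(*a)]
        if len(p)<8: print(c,nm,len(p));continue
        r=cv2.minAreaRect(p[:,:2].astype(np.float32)); print(c,nm,len(p),np.round(r[0],1),np.round(r[1],1),round(r[2],1),'zmed',np.median(p[:,2]).round(1),'bp',np.round(cv2.boxPoints(r)).tolist())
    # rail face from vertical points
    if c=='side':
        p=X[sel(8,38,(400,800),(120,330))]
        vx,vy,x0,y0=cv2.fitLine(p[:,:2].astype(np.float32),cv2.DIST_HUBER,0,.01,.01).ravel()
        n=np.abs((p[:,:2]-[x0,y0])@[-vy,vx]); q=p[n<6]
        vx,vy,x0,y0=cv2.fitLine(q[:,:2].astype(np.float32),cv2.DIST_HUBER,0,.01,.01).ravel()
        s=(q[:,:2]-[x0,y0])@[vx,vy]; s0,s1=np.percentile(s,[.5,99.5])
        print('face',len(p),len(q),vx,vy,x0,y0,s0,s1,np.degrees(np.arctan2(vy,vx)),'mid',x0+vx*(s0+s1)/2,y0+vy*(s0+s1)/2)
        # case side faces
        p=X[sel(15,100,(440,640),(-300,-120))]
        r=cv2.minAreaRect(p[:,:2].astype(np.float32));print('caseside',len(p),r)
    print(c,'cam',(-P['R'].T@P['t']).round())
im=np.load('side.npz')['im'];cv2.imwrite('pics/crop1.png',cv2.resize(im[130:290,90:330],(792,528),interpolation=cv2.INTER_CUBIC))
```

```text
side casetop 369 [ 527.3 -208.4] [ 52.8 104.6] 74.7 zmed 111.2 bp [[470.0, -220.0], [571.0, -248.0], [585.0, -197.0], [484.0, -169.0]]
side railtop 780 [631.6 271.8] [465. 124.] 18.2 zmed 46.1 bp [[391.0, 258.0], [430.0, 140.0], [872.0, 285.0], [833.0, 403.0]]
side strip 722 [639.3 309.1] [430.2 122.2] 23.5 zmed 61.5 bp [[418.0, 280.0], [466.0, 167.0], [861.0, 339.0], [812.0, 451.0]]
side spool 203 [ 438.  -165.8] [ 55.9 121.2] 60.2 zmed 38.9 bp [[372.0, -160.0], [477.0, -220.0], [505.0, -172.0], [399.0, -111.0]]
side heats 110 [ 659.5 -288.1] [43.9 53.7] 62.1 zmed 29.5 bp [[625.0, -295.0], [673.0, -320.0], [693.0, -281.0], [646.0, -256.0]]
side meter 718 [ 730.4 -165.2] [165.3 181. ] 2.3 zmed 38.6 bp [[644.0, -78.0], [651.0, -259.0], [817.0, -252.0], [809.0, -71.0]]
side cup 173 [785.1  74.8] [78.6 73.2] 24.6 zmed 90.6 bp [[734.0, 92.0], [765.0, 25.0], [836.0, 58.0], [806.0, 124.0]]
face 434 429 0.9980622 0.062224 559.8259 233.78802 -158.58876230567085 192.02608651706785 3.5674772 mid 576.5121923061967 234.82832694478418
caseside 745 ((554.6145629882812, -244.49618530273438), (53.01
[... 311 characters left out ...]
 [757.0, 242.0], [751.0, 339.0]]
scene strip 1975 [572.1 299.7] [340.8  57.3] 3.4 zmed 59.7 bp [[400.0, 318.0], [404.0, 261.0], [744.0, 281.0], [740.0, 338.0]]
scene spool 115 [ 409.5 -148.4] [60.8 47.5] 24.8 zmed 37.2 bp [[372.0, -140.0], [392.0, -183.0], [447.0, -157.0], [427.0, -114.0]]
scene heats 38 [ 658.8 -291.1] [43.4 48.3] 62.2 zmed 28.5 bp [[627.0, -299.0], [670.0, -322.0], [690.0, -283.0], [648.0, -261.0]]
scene meter 984 [ 774.  -160.9] [ 86.3 173.8] 2.3 zmed 36.9 bp [[727.0, -76.0], [734.0, -249.0], [821.0, -246.0], [814.0, -72.0]]
scene cup 197 [786.7  71.7] [74.6 75.8] 2.3 zmed 91.3 bp [[748.0, 108.0], [751.0, 32.0], [826.0, 35.0], [822.0, 111.0]]
scene cam [1086.  750. 1208.]
```

View pics/crop1.png

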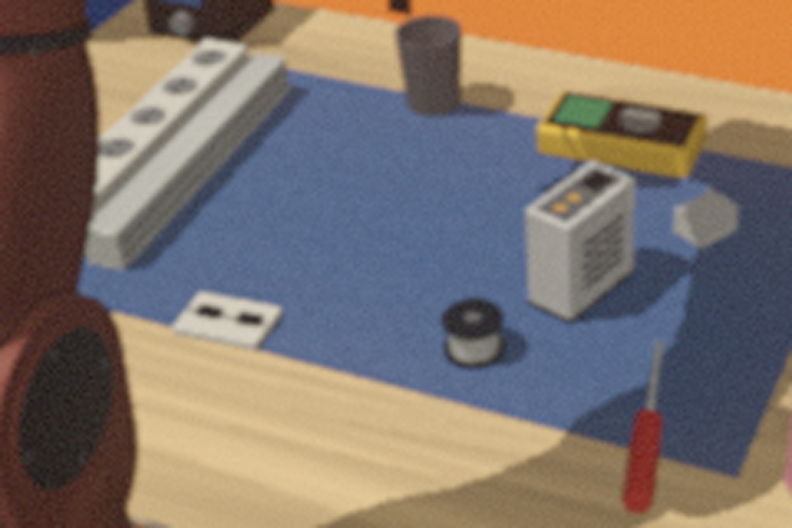

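The crop shows the case lid (slots) facing the robot's right, with feet side towards the rail. Case top is at (527,-208), heading 74.5°. The rail face middle is at about (576,235), with its normal at 93.5°. I'm moving behind the lid, with the tool turned 15.5°.

>>> {"method": "send_rows", "body": {"increments": "-0.020 0.040 0 0 0 0; -0.020 0.040 0 0 0 0; -0.020 0.040 0 0 0 0; -0.020 0.040 0 0 0 0; -0.020 0.040 0 0 0 0", "fingers": 60}}

```text
time: 1.8
position: [549.0, -201.5, 222.8]
ee_rot: [3.142, -0.0, 0.001]
force: [0.8, -0.7, -0.4]
finger_gap: 56.3
```

>>> {"method": "send_rows", "body": {"increments": "-0.020 0.040 0 0 0 0; -0.022 0.040 0 0 0 0; 0 0 0 0 0 7.75; 0 0 0 0 0 7.75; 0 0 0 0 0 0"}}

```text
time: 2.3
position: [507.8, -280.3, 222.7]
ee_rot: [-3.112, 0.428, -0.0]
force: [-0.3, 0.4, 0.2]
finger_gap: 52.0
```

Run:
```python
from h import *
o=get_obs();print(o['position'],o['ee_rot'],o['force'],o['finger_gap'])
for c in ['scene','wrist']:
    P=camera_params(c);im,d=snapshot(c);X=cloud(d,P)
    for zr in [(104,116)]:
        m=(d>0)&(X[...,2]>zr[0])&(X[...,2]<zr[1])&(abs(X[...,0]-530)<100)&(abs(X[...,1]+208)<80)
        p=X[m];print(c,len(p), cv2.minAreaRect(p[:,:2].astype(np.float32)) if len(p)>5 else '')
cv2.imwrite('pics/wrist1.png',im)
cv2.imwrite('pics/w1.png',np.hstack([cv2.resize(snapshot('scene')[0][130:280,150:350],(400,300)),cv2.resize(im,(400,300))]))
```

```text
[ 507.81524782 -280.28047853  222.66023655] [-3.11225766e+00  4.28128492e-01 -2.70749678e-04] [-0.30416112  0.42184013  0.23192401] 52.03922547894962
scene 294 ((528.51806640625, -209.318603515625), (54.51566696166992, 99.6591567993164), 73.804931640625)
wrist 6866 ((530.7059936523438, -209.86416625976562), (50.148773193359375, 99.9924087524414), 73.60595703125)
```

View pics/w1.png

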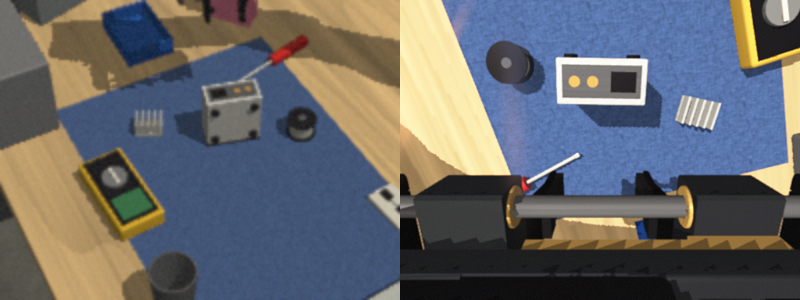

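The scene view shows the feet side towards the rail; the wrist view shows the case top fully, well aligned between spool and heatsink, with the driver tip behind it. TCP is centred 49 mm behind the lid. Lowering to z≈90.

>>> {"method": "send_rows", "body": {"increments": "0 0 0.040 0 0 0; 0 0 0.040 0 0 0; 0 0 0.040 0 0 0; 0 0 0.012 0 0 0; 0 0 0 0 0 0"}}

```text
time: 2.95
position: [507.1, -279.3, 89.2]
ee_rot: [-3.113, 0.421, 0.005]
force: [-0.3, 0.1, 0.8]
finger_gap: 51.9
```

>>> {"method": "send_rows", "body": {"increments": "0 -0.010 0 0 0 0; 0 -0.010 0 0 0 0; 0 -0.008 0 0 0 0; 0 -0.006 0 0 0 0; 0 -0.006 0 0 0 0"}}

```text
time: 3.45
position: [519.2, -241.2, 91.3]
ee_rot: [3.112, -0.423, 0.002]
force: [-0.3, -2.8, 1.8]
finger_gap: 52.4
```

```bash
cat > st.py <<'E'
from h import *
o=get_obs();print(o['position'].round(1),o['force'].round(1))
for c in ['side','scene']:
    im,d=snapshot(c);P=camera_params(c);np.savez(c,im=im,d=d)
    for n in ['case_back','case_center','driver']:
        for q in place_of(c,n)[:2]: print(c,n,round(q['conf'],2),(np.array(q['position'])*[384,512]).round(),w(c,q['position'],d,P).round())
    X=cloud(d,P)
    for lo,hi in [(104,118),(48,60)]:
        m=(d>0)&(X[...,2]>lo)&(X[...,2]<hi)&(abs(X[...,0]-560)<110)&(X[...,1]>-260)&(X[...,1]<200)
        p=X[m].astype(np.float32)
        if len(p)>20: print(c,lo,len(p),[np.round(v,1) for v in cv2.minAreaRect(p[:,:2])])
E
python3 st.py
```

```text
[ 519.2 -241.2   91.3] [-0.3 -2.8  1.8]
side case_back 0.87 [249. 413.] [ 410. -651.  110.]
side case_back 0.67 [245. 352.] [ 371. -505.  110.]
side case_center 0.73 [203. 263.] [ 484. -218.   89.]
side case_center 0.67 [267. 409.] [ 351. -651.  100.]
side driver 0.88 [260. 284.] [ 340. -335.   26.]Traceback (most recent call last):
  File "st.py", line 11, in <module>
    if len(p)>20: print(c,lo,len(p),[np.round(v,1) for v in cv2.minAreaRect(p[:,:2])])
                                                            ~~~~~~~~~~~~~~~^^^^^^^^^
cv2.error: OpenCV(4.12.0) /io/opencv/modules/imgproc/src/convhull.cpp:143: error: (-215:Assertion failed) total >= 0 && (depth == CV_32F || depth == CV_32S) in function 'convexHull'
```

>>> {"method": "send_rows", "body": {"increments": "0 -0.006 0 0 0 0; 0 -0.006 0 0 0 0; 0 -0.006 0 0 0 0; 0 -0.006 0 0 0 0; 0 -0.006 0 0 0 0"}}

```text
time: 4.15
position: [526.8, -211.6, 90.4]
ee_rot: [-3.113, 0.423, 0.001]
force: [1.1, -0.9, -0.2]
finger_gap: 52.2
```

```bash
sed -i 's/cv2.minAreaRect(p\[:,:2\])/cv2.minAreaRect(p[:,:2].copy())/' st.py; python3 st.py; python3 -c "
import numpy as np,cv2
a=np.load('side.npz')['im'];b=np.load('scene.npz')['im']
cv2.imwrite('pics/t1.png',np.hstack([cv2.resize(a[130:280,150:350],(400,300)),cv2.resize(b[130:280,150:350],(400,300))]))"
```

```text
[ 526.8 -211.6   90.4] [ 1.1 -0.9 -0.2]
side case_back 0.93 [247. 412.] [ 413. -648.  110.]
side case_back 0.89 [245. 351.] [ 364. -503.  113.]
side case_center 0.86 [201. 260.] [ 509. -198.   74.]
side case_center 0.81 [266. 412.] [ 357. -656.   99.]
side driver 0.77 [260. 286.] [ 342. -339.   26.]
side 104 130 [array([ 526.6, -181. ]), array([75.2, 87.8]), np.float64(75.0)]
side 48 134 [array([ 519.5, -204.5]), array([ 51.5, 112.4]), np.float64(47.3)]
scene case_back 0.82 [192. 267.] [ 560. -139.  104.]
scene case_back 0.58 [104. 242.] [ 401. -641.  105.]
scene case_center 0.86 [110. 240.] [ 416. -629.   84.]
scene case_center 0.6 [129. 265.] [ 551. -180.  350.]
scene driver 0.65 [165. 285.] [ 479. -159.  180.]
scene 104 190 [array([ 539.8, -171.4]), array([ 88.6, 100.6]), np.float64(73.0)]
```

View pics/t1.png

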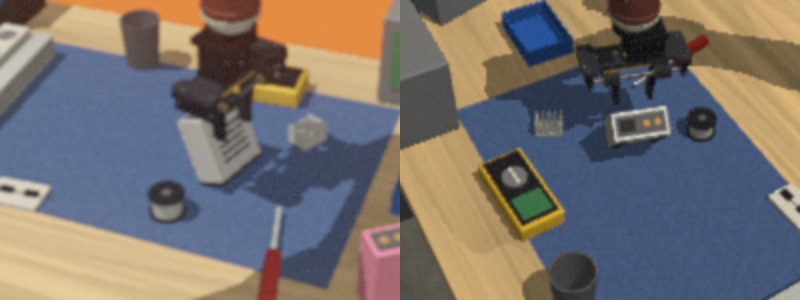

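The case is tipping about its feet-side edge (side view at (215,150)). I'll keep going.

>>> {"method": "send_rows", "body": {"increments": "0 -0.008 0 0 0 0; 0 -0.008 0 0 0 0; 0 -0.008 0 0 0 0; 0 0 0 0 0 0; 0 0 0 0 0 0"}}

```text
time: 5.05
position: [533.2, -189.0, 90.5]
ee_rot: [3.113, -0.422, -0.0]
force: [-0.0, -0.3, 0.4]
finger_gap: 52.1
```

>>> {"method": "send_rows", "body": {"increments": "0 0.020 0 0 0 0; 0 0.030 0 0 0 0; 0 0.010 0 0 0 0; 0 0 0 0 0 0; 0 0 0 0 0 0"}}

```text
time: 5.55
position: [517.3, -246.5, 90.5]
ee_rot: [-3.112, 0.424, 0.0]
force: [-0.7, 0.7, -0.5]
finger_gap: 52.5
```

```bash
python3 st.py
python3 - <<'E'
from h import *
a=np.load('side.npz')['im'];b=np.load('scene.npz')['im'];c='wrist'
o=get_obs();P=camera_params(c);im,d=snapshot(c);X=cloud(d,P)
print(o['position'])
m=(d>0)&(X[...,2]>50)&(X[...,2]<62)&(abs(X[...,0]-560)<120)&(X[...,1]>-210)&(X[...,1]<0)
p=X[m].astype(np.float32);print('wrist',len(p),cv2.minAreaRect(p[:,:2].copy()) if len(p)>9 else '')
cv2.imwrite('pics/t2.png',np.hstack([cv2.resize(a[130:280,150:350],(400,300)),cv2.resize(im,(400,300))]))
E
```

```text
[ 517.3 -246.5   90.5] [-0.7  0.7 -0.5]
side case_back 0.86 [194. 236.] [ 540. -103.   55.]
side case_back 0.78 [246. 353.] [ 364. -511.  113.]
side case_center 0.75 [266. 408.] [ 355. -648.  100.]
side case_center 0.72 [204. 246.] [ 509. -148.   51.]
side driver 0.8 [261. 283.] [ 335. -334.   27.]
side 104 43 [array([ 515.8, -243.7]), array([20.1, 74.1]), np.float64(75.5)]
side 48 602 [array([ 549. , -125.4]), array([115.2,  99.9]), np.float64(72.0)]
scene case_back 0.96 [218. 276.] [561. -71.  37.]
scene case_back 0.91 [ 99. 243.] [ 388. -656.  114.]
scene case_center 0.84 [211. 269.] [576. -95.  59.]
scene case_center 0.7 [112. 242.] [ 409. -623.   77.]
scene driver 0.71 [163. 285.] [ 368. -330.    2.]
scene 48 686 [array([ 552.6, -128.1]), array([120.4, 100.1]), np.float64(74.0)]
[ 517.22741584 -246.79957242   90.56192522]
wrist 18637 ((547.8074340820312, -151.1421356201172), (63.33928298950195, 101.07307434082031), 73.65237426757812)
```

View pics/t2.png

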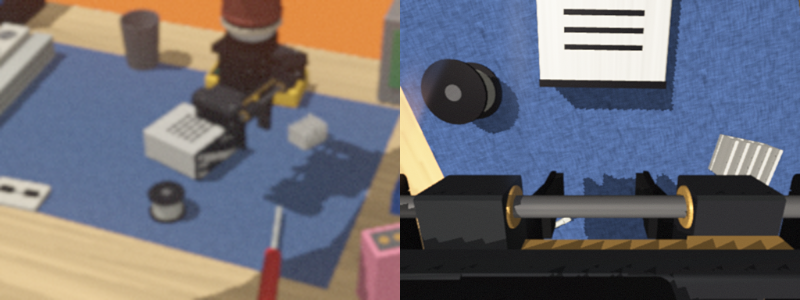

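The case lies on its feet: centre (551,-127), heading ≈73.5°, 55 mm high, with the black front facing the fingers. Next: forward 30 mm, then down to z≈22.

>>> {"method": "send_rows", "body": {"increments": "0 -0.015 0 0 0 0; 0 -0.015 0 0 0 0; 0 0 0.034 0 0 0; 0 0 0.034 0 0 0; 0 0 0 0 0 0"}}

```text
time: 6.5
position: [522.5, -215.3, 18.6]
ee_rot: [-3.112, 0.42, 0.011]
force: [-0.6, -0.0, -0.0]
finger_gap: 52.0
```

>>> {"method": "send_rows", "body": {"increments": "0 -0.010 0 0 0 0; 0 -0.008 0 0 0 0; 0 -0.006 0 0 0 0; 0 -0.006 0 0 0 0; 0 -0.006 0 0 0 0"}}

```text
time: 7.0
position: [535.5, -184.5, 23.8]
ee_rot: [3.111, -0.425, 0.003]
force: [-0.9, -4.4, 2.2]
finger_gap: 52.3
```

>>> {"method": "send_rows", "body": {"increments": "0 -0.008 0 0 0 -0.8; 0 -0.010 0 0 0 -0.8; 0 -0.010 0 0 0 -0.8; 0 -0.010 0 0 0 -0.8; 0 -0.010 0 0 0 -0.8"}}

```text
time: 7.5
position: [546.5, -136.6, 22.8]
ee_rot: [3.126, -0.314, 0.001]
force: [-0.8, -4.2, 3.1]
finger_gap: 52.0
```

```bash
python3 st.py
```

```text
[ 546.5 -136.6   22.8] [-0.8 -4.2  3.1]
side case_back 0.83 [247. 352.] [ 366. -507.  108.]
side case_back 0.81 [189. 219.] [459. -87. 126.]
side case_center 0.73 [264. 352.] [ 329. -518.   83.]
side case_center 0.73 [266. 411.] [ 355. -655.  100.]
side driver 0.57 [262. 284.] [ 329. -338.   30.]
side 104 245 [array([ 543.1, -137.2]), array([ 75.5, 182.5]), np.float64(76.7)]
side 48 206 [array([554.3, -79.4]), array([135.8, 103.3]), np.float64(75.3)]
scene case_back 0.78 [235. 282.] [571. -16.  14.]
scene case_back 0.66 [103. 240.] [ 407. -644.  109.]
scene case_center 0.96 [112. 242.] [ 411. -623.   74.]
scene case_center 0.66 [221. 280.] [563. -44.  53.]
scene driver 0.42 [164. 286.] [ 513. -106.  245.]
scene 104 228 [array([ 551.3, -132.5]), array([ 71. , 175.3]), np.float64(79.0)]
scene 48 759 [array([559.1, -77.7]), array([133.3, 101. ]), np.float64(78.4)]
```

>>> {"method": "send_rows", "body": {"increments": "0 -0.010 0 0 0 -0.8; 0 -0.010 0 0 0 -0.8; 0 -0.010 0 0 0 -0.8; 0 -0.010 0 0 0 -0.8; 0 -0.010 0 0 0 -0.8"}}

```text
time: 8.4
position: [554.9, -86.6, 22.5]
ee_rot: [-3.135, 0.203, 0.0]
force: [0.4, -1.1, -1.6]
finger_gap: 52.3
```

>>> {"method": "send_rows", "body": {"increments": "0 -0.010 0 0 0 -0.8; 0 -0.010 0 0 0 -0.8; 0 -0.010 0 0 0 -0.8; 0 -0.010 0 0 0 -0.8; 0 -0.010 0 0 0 -0.8"}}

```text
time: 8.9
position: [560.0, -37.2, 22.5]
ee_rot: [-3.14, 0.094, 0.0]
force: [0.5, -1.2, -1.1]
finger_gap: 52.2
```

>>> {"method": "send_rows", "body": {"increments": "0 -0.010 0 0 0 -0.8; 0 -0.010 0 0 0 -0.8; 0 -0.010 0 0 0 -0.8; 0 -0.010 0 0 0 -0.8; 0 -0.006 0 0 0 -0.8"}}

```text
time: 9.4
position: [561.6, 9.2, 22.6]
ee_rot: [-3.141, -0.017, -0.0]
force: [0.2, -2.0, -1.8]
finger_gap: 52.2
```

```bash
python3 st.py;python3 -c "
import numpy as np,cv2
a=np.load('side.npz')['im'];b=np.load('scene.npz')['im']
cv2.imwrite('pics/t3.png',np.hstack([cv2.resize(a[110:260,100:300],(400,300)),cv2.resize(b[170:320,200:400],(400,300))]))"
```

```text
[561.6   9.2  22.6] [ 0.2 -2.  -1.8]
side case_back 0.86 [248. 412.] [ 408. -650.  112.]
side case_back 0.69 [246. 352.] [ 359. -508.  116.]
side case_center 0.72 [265. 413.] [ 349. -659.  111.]
side case_center 0.7 [188. 188.] [524.  64.  51.]
side driver 0.64 [259. 285.] [ 342. -335.   28.]
side 104 196 [array([558.4,   7.1]), array([ 74.8, 181.9]), np.float64(87.3)]
side 48 239 [array([558.1,  68.6]), array([138.7, 104.7]), np.float64(87.1)]
scene case_back 0.87 [104. 242.] [ 404. -639.  106.]
scene case_back 0.75 [116. 263.] [ 368. -513.  112.]
scene case_center 0.86 [128. 263.] [ 376. -497.   65.]
scene case_center 0.69 [115. 241.] [ 412. -629.   57.]
scene 104 243 [array([561. ,   8.4]), array([183.5,  79.1]), np.float64(0.2)]
scene 48 895 [array([562.8,  71. ]), array([101.8, 126.5]), np.float64(1.4)]
```

View pics/t3.png

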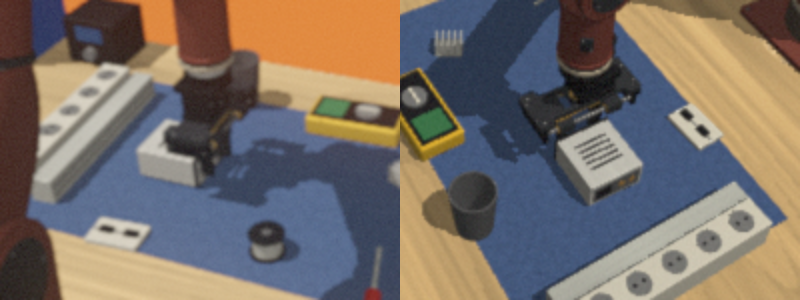

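The case is moving straight and its back is towards the rail, with about 100 mm left. I'll finish the rotation (about 2.9° more) while advancing 80 mm.

>>> {"method": "send_rows", "body": {"increments": "0 -0.010 0 0 0 -0.6; 0 -0.010 0 0 0 -0.6; 0 -0.010 0 0 0 -0.6; 0 -0.010 0 0 0 -0.6; 0 -0.010 0 0 0 -0.5"}}

```text
time: 10.3
position: [560.0, 58.9, 22.6]
ee_rot: [3.14, 0.095, 0.0]
force: [0.4, -3.1, 0.4]
finger_gap: 51.9
```

>>> {"method": "send_rows", "body": {"increments": "0 -0.010 0 0 0 0; 0 -0.008 0 0 0 0; 0 -0.006 0 0 0 0; 0 -0.005 0 0 0 0; 0 -0.004 0 0 0 0"}}

```text
time: 10.8
position: [558.1, 91.0, 22.6]
ee_rot: [3.14, 0.093, 0.0]
force: [0.2, -3.2, 1.1]
finger_gap: 52.2
```

```bash
python3 st.py
python3 - <<'E'
from h import *
f=np.load('scene.npz');P=camera_params('scene');X=cloud(f['d'],P)
m=(f['d']>0)&(X[...,2]>40)&(X[...,2]<48)&(X[...,1]>215)&(X[...,1]<275)&(abs(X[...,0]-577)<170)
p=X[m];x=p[:,0]
# near edge of rail top per x-bin
e=[(a+10,np.percentile(p[(x>a)&(x<a+20),1],3)) for a in range(420,730,20) if ((x>a)&(x<a+20)).sum()>10];print('railtop edge',np.round(e).tolist())
E
```

```text
[558.1  91.   22.6] [ 0.2 -3.2  1.1]
side case_back 0.77 [181. 159.] [521. 173.  56.]
side case_back 0.67 [248. 352.] [ 358. -508.  111.]
side case_center 0.92 [262. 353.] [ 338. -518.   83.]
side case_center 0.8 [265. 410.] [ 352. -652.  107.]
side driver 0.63 [180. 182.] [486.  55. 108.]
side driver 0.61 [260. 283.] [ 346. -329.   19.]
side 104 199 [array([552.7,  91.6]), array([176.7,  77.6]), np.float64(1.6)]
side 48 171 [array([548.1, 140.3]), array([ 97.3, 119.1]), np.float64(0.3)]
scene case_back 0.85 [115. 268.] [ 348. -511.  112.]
scene case_back 0.65 [279. 322.] [564. 215.  49.]
scene case_center 0.88 [108. 240.] [ 418. -627.   95.]
scene case_center 0.75 [270. 316.] [565. 180.  52.]
scene driver 0.45 [164. 287.] [ 361. -328.   -4.]
scene 104 260 [array([560.6,  93.7]), array([177.9,  76.7]), np.float64(1.8)]
scene 48 834 [array([557.4, 142.2]), array([102.5, 121.1]), np.float64(3.6)]
railtop edge [[430.0, 223.0], [450.0, 226.0], [470.0, 227.0], [490.0, 228.0], [510.0, 229.0], [530.0, 231.0], [550.0, 232.0], [570.0, 232.0], [590.0, 217.0], [610.0, 233.0], [630.0, 237.0], [650.0, 237.0], [670.0, 238.0], [690.0, 240.0], [710.0, 241.0], [730.0, 242.0]]
```

About 20 mm left. Slow approach until the force rises.

>>> {"method": "send_rows", "body": {"increments": "0 -0.004 0 0 0 0; 0 -0.004 0 0 0 0; 0 -0.003 0 0 0 0; 0 -0.003 0 0 0 0; 0 -0.002 0 0 0 0"}}

```text
time: 11.7
position: [557.1, 107.1, 22.5]
ee_rot: [3.14, 0.094, -0.0]
force: [0.7, -2.2, -0.3]
finger_gap: 52.4
```

>>> {"method": "send_rows", "body": {"increments": "0 -0.001 0 0 0 0; 0 -0.001 0 0 0 0; 0 -0.001 0 0 0 0; 0 0 0 0 0 0; 0 0 0 0 0 0"}}

```text
time: 12.2
position: [557.0, 109.1, 22.5]
ee_rot: [3.14, 0.093, -0.0]
force: [0.2, -4.3, -0.5]
finger_gap: 52.0
```

>>> {"method": "send_rows", "body": {"increments": "0 -0.001 0 0 0 0; 0 -0.001 0 0 0 0; 0 -0.001 0 0 0 0; 0 0 0 0 0 0; 0 0 0 0 0 0"}}

```text
time: 12.7
position: [557.0, 109.1, 22.5]
ee_rot: [3.137, 0.09, -0.001]
force: [1.0, -13.7, 1.8]
finger_gap: 51.9
```

>>> {"method": "send_rows", "body": {"increments": "0 -0.001 0 0 0 0; 0 -0.001 0 0 0 0; 0 0 0 0 0 0; 0 0 0 0 0 0; 0 0 0 0 0 0"}}

```text
time: 13.2
position: [557.0, 109.2, 22.5]
ee_rot: [3.135, 0.088, -0.001]
force: [-0.7, -19.4, 3.9]
finger_gap: 52.4
```

The case has stopped on the rail (19 N, no further motion). Backing off and checking squareness.

>>> {"method": "send_rows", "body": {"increments": "0 0.006 0 0 0 0; 0 0.010 0 0 0 0; 0 0.020 0 0 0 0; 0 0.030 0 0 0 0; 0 0.030 0 0 0 0"}}

```text
time: 13.7
position: [562.5, 19.1, 22.7]
ee_rot: [-3.139, -0.096, -0.001]
force: [0.5, -0.2, 1.2]
finger_gap: 52.3
```

>>> {"method": "send_rows", "body": {"increments": "0 0.010 -0.040 0 0 0; 0 0.010 -0.045 0 0 0; 0 0.010 -0.045 0 0 0; 0 0.010 -0.045 0 0 0; 0 0 0 0 0 0"}}

```text
time: 14.2
position: [568.2, -22.1, 204.6]
ee_rot: [-3.14, -0.091, -0.017]
force: [0.6, 0.0, 0.8]
finger_gap: 52.1
```

```bash
cat > fin.py <<'E'
from h import *
print(get_obs()['position'])
ims=[]
for c in ['scene','wrist','side']:
    P=camera_params(c);im,d=snapshot(c);X=cloud(d,P);ims.append(im);v=d>0
    m=v&(X[...,2]>50)&(X[...,2]<60)&(abs(X[...,0]-557)<75)&(X[...,1]>90)&(X[...,1]<237)
    p=X[m].astype(np.float32)[:,:2].copy();print(c,'case top',len(p),[np.round(q,2) for q in cv2.minAreaRect(p)] if len(p)>9 else '')
    if len(p)<50: continue
    x0,x1=p[:,0].min(),p[:,0].max()
    b=np.arange(x0+8,x1-8,8)
    def edge(pp,q): 
        e=np.array([(a+4,np.percentile(pp[(pp[:,0]>a)&(pp[:,0]<a+8),1],q)) for a in b if ((pp[:,0]>a)&(pp[:,0]<a+8)).sum()>5]);return np.polyfit(e[:,0]-557,e[:,1],1).round(4) if len(e)>3 else None
    print('  back edge y=',edge(p,98),' front edge',edge(p,2), 'xspan',x0,x1)
    m=v&(X[...,2]>41)&(X[...,2]<49)&(X[...,1]>222)&(X[...,1]<262)&((X[...,0]<500)|(X[...,0]>615))&(X[...,0]>405)&(X[...,0]<745)
    r=X[m];b2=range(410,740,10);e=np.array([(a+5,np.percentile(r[(r[:,0]>a)&(r[:,0]<a+10),1],4)) for a in b2 if ((r[:,0]>a)&(r[:,0]<a+10)).sum()>5])
    if len(e)>4: print('  rail top edge',np.polyfit(e[:,0]-557,e[:,1],1).round(4),len(e))
    if c!='wrist':
        for n in ['spool','heatsink','meter','cup','board','tray','driver']:
            q=place_of(c,n)[:1]
            if q: print('  ',n,round(q[0]['conf'],2),w(c,q[0]['position'],d,P).round())
cv2.imwrite('pics/f.png',np.hstack([cv2.resize(ims[0][210:330,260:420],(400,300),interpolation=2),cv2.resize(ims[1],(400,300))]))
E
python3 fin.py
```

```text
[568.20576924 -22.11255921 204.62038298]
scene case top 952 [array([554.97, 174.76]), array([101.96, 114.77]), np.float64(2.52)]
  back edge y= [4.530000e-02 2.288651e+02]  front edge [5.660000e-02 1.226103e+02] xspan 502.83627 607.38104
  rail top edge [5.690000e-02 2.325088e+02] 22
   spool 0.7 [ 423. -136.   21.]
   heatsink 0.62 [ 669. -310.   -5.]
   meter 0.63 [ 787. -143.   33.]
   cup 0.75 [806. 103.  68.]
   board 0.72 [366.  76.   7.]
   tray 0.86 [ 559. -527.    5.]
wrist case top 3034 [array([559.06, 130.64]), array([100.74,  21.07]), np.float64(3.44)]
  back edge y= [5.970000e-02 1.404644e+02]  front edge [5.960000e-02 1.203337e+02] xspan 509.0756 609.95386
side case top 548 [array([554.  , 176.21]), array([109.45, 114.12]), np.float64(4.14)]
  back edge y= [1.740000e-02 2.277051e+02]  front edge [5.730000e-02 1.232352e+02] xspan 495.49066 612.05475
  rail top edge [6.150000e-02 2.339355e+02] 21
   spool 0.83 [ 390. -163.   26.]
   heatsink 0.73 [ 637. -287.   18.]
   meter 0.6 [ 731. -171.   22.]
   cup 0.73 [759.  52.  17.]
   board 0.73 [348.  68.  10.]
   tray 0.73 [ 574. -528.    5.]
   driver 0.63 [ 347. -331.   21.]
```

View pics/f.png

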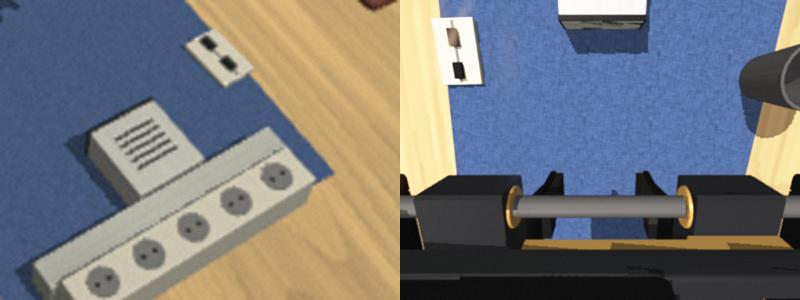

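The case sits at the rail with slope 0.060 against the rail's 0.057–0.062. The bystanders are unmoved. One closer look at the seam with the wrist camera.

>>> {"method": "send_rows", "body": {"increments": "0 -0.040 -0.01 0 0 0; 0 -0.040 -0.01 0 0 0; 0 -0.040 -0.01 0 0 0; 0 0 0 0 0 0; 0 0 0 0 0 0"}}

```text
time: 15.55
position: [557.6, 99.7, 227.7]
ee_rot: [3.14, 0.097, 0.001]
force: [0.6, -1.4, 0.7]
finger_gap: 52.5
```

```bash
python3 fin.py | sed -n '/wrist/,/side/p'
python3 - <<'E'
from h import *
cv2.imwrite('pics/g.png',cv2.resize(snapshot('wrist')[0][0:220],None,fx=1.5,fy=1.5))
E
```

```text
wrist case top 10329 [array([556.45, 175.47]), array([100.25, 108.8 ]), np.float64(3.41)]
  back edge y= [5.220000e-02 2.278996e+02]  front edge [5.43000e-02 1.23239e+02] xspan 503.55167 609.4955
  rail top edge [5.850000e-02 2.315934e+02] 22
side case top 552 [array([552.26, 177.75]), array([114.18, 114.38]), np.float64(1.94)]
```

View pics/g.png

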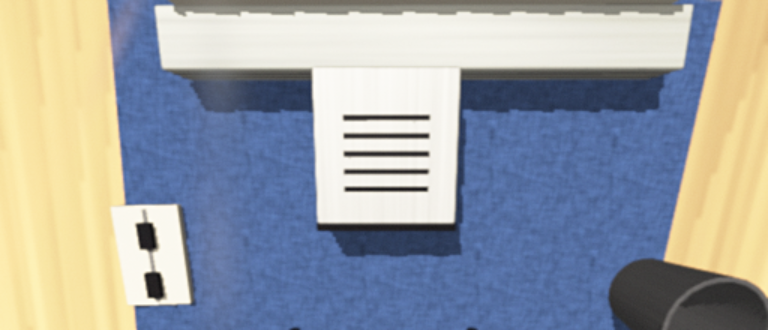

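The seam at (387,68) is closed and parallel to the rail edge, and the robot is clear. Handing in.

```bash
python3 -c "
from bench import *
print(get_obs()['time'],finish_job())"
```

```text
the job is handed in; nothing more can be done
16.45 None
```

I tipped the case onto its four feet with the fingers. I then pushed it about 300 mm along the bench, turning it about 20°, until its back met the rail. It was never gripped or lifted. I backed off and handed the job in at 16.5 s.

**Contact with the rail:** at the end of the push the tool stopped moving and the force rose to 19 N. The last wrist picture showed no gap at the seam.

**Squareness:** the wrist camera put the case at about 3.4° and the rail at 3.3–3.5°, so they agree within a few tenths of a degree. The rougher back-edge fits from the scene and side cameras differed more (slopes 0.045 and 0.017, against about 0.06 for the rail). That edge is hard to see in those views, so I did not rely on them.

**Other objects:** the bystanders looked unmoved in the pictures. The networks' positions for them scatter by up to about 50 mm, so this is a visual check rather than a precise one. The driver was found only by the side camera in the final check. The robot was touching nothing at hand-in.

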